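Show the tall book to the copy-stand camera

ROBOT

A 7-joint arm with a two-finger parallel gripper is mounted at the origin on the work surface. World frame = base frame: x ahead of the robot, y to its left, z up, the work surface at z = 0. Lengths are in mm, angles in rad, forces in N, time in s.
With the tool pointing down it reaches from about 400 to 875 mm from the base axis. Payload 4.4 kg.
Tool frame: the origin (TCP) lies at the very end of the fingers, on their centre line; the grasp point (between the pads) lies 19 mm behind it; y points along the fingers, x is the direction in which the jaws open and shut, and the axes are right-handed (so a half turn about y gives the same grasp; the last joint's range is limited). The gripper opens to 85 mm and grips with 20 to 120 N. Pads are 22 mm wide; open, the fingers measure 114 mm over their backs; the gripper's body (76 mm by 85 mm) begins 54 mm behind the grasp point. The pads swing forward as they close: fully open they stand 13 mm farther back than shut.
Start: joints at [1.102, 0.628, 0.038, 1.517, -0.027, 0.996, -0.02], TCP at [254.825, -597.981, 231.313] pointing down, gripper open.
Joint ranges: [-3.06, 3.06], [-0.37, 2.12], [-1.25, 1.32], [0.18, 2.47], [-1.1, 4.24], [0.23, 1.98], [-2.94, 2.94]. Speed limits (rad/s): [2.57, 2.57, 3.14, 3.14, 3.14, 3.14, 3.14].

INTERFACE

Orientations are given as [roll, pitch, yaw] about the fixed x, y, z axes, in that order (R = Rz(yaw) Ry(pitch) Rx(roll)).
In Python, from cell import readout, eyes, finish_job gives the robot as it stands. The module is installed in compiled form; this text tells all that it offers.
- The arm moves only by the tool apply_moves, never from a script. Its argument "commands" is a list that holds one entry, the list of rows, each a list of 6 numbers: the shift along the tool's x, y, z in units of 0.04 m (1.0 is 0.04 m), then the turn, a rotation vector about the tool's x, y, z in units of 5 degrees (1.0 is 5 degrees). A call has 1 to 8 rows; each row shifts and turns the pose as measured when the row begins, along the tool's axes as they then stand; what a row does not reach is not made up. A row lasts 1/12 s, in which the tool goes at most 41.7 mm and 7.16 degrees, less where a joint would pass 70% of its speed; a pose out of reach is approached as far as the arm can. A call with a number of a shift or a turn outside -1 to 1 is refused whole. A call with a gripper value outside its range is refused whole. "claw" is the finger opening in mm, from 0 to 85.4, set as the call begins (left out, the last holds). The fingers move at their own pace and stop on an object; the grip force is fixed at half the most. Time passes only in rows, so rows that do not move let the fingers close. It gives the time, the measured TCP pose, the force and the opening at its end, in the units of the state.
- readout.read_state(): the state, without advancing time (a new reading comes with each control period).
- eyes.get_image(name): name is "scene" or "top"; returns a dict with "image" (384x512x3 uint8, red, green, blue), "mtx" (3x3 intrinsics, pixels), "rvec" (rotation vector, rad) and "tvec" (3), from world to camera coordinates, as OpenCV has them. Camera axes: x right, y down, z forward; pixel columns grow to the right and rows downward; lengths in mm; the calibration is good to about 2 mm. A picture is of the moment at which its call begins. There is no depth.
- finish_job(): hands the job in, once; it reports no verdict.
The state is a dict: "clock": time; "qpos": joint angles; "qd": joint speeds; "tau": joint torques, N m; "eef_pos": TCP position; "tool_rot": TCP orientation; "force": force on the tool from outside, world axes, zero at the start; "torque": the same for the moment, N m; "width": finger opening in mm.
Only numpy, scipy, OpenCV 4.12 (cv2) and the standard library are available. Lean on these libraries where they do the work, as an engineer would, in place of code of your own. Each camera call takes 0.05 s, during which the arm holds its last target. There are 200 camera calls.

TASK

Take the tall hardback (it stands well above the two pocket books) out of the carton and hold it up in the air in front of the copy stand's camera: the middle of its cover on the lens axis, 15 cm from the lens, either cover square to the lens (the camera looks somewhat downwards, so lean the book to match) and the book's long side upright as the camera sees it. Finish while still holding it there, quite still: do not put it down or let go. Do not bump the copy stand or its camera, and leave the two pocket books, the mug and the loose book where they are.

Things in the scene. Friction and masses are not known exactly. Their poses are not given: they have to be found in the camera images.
- carton: Open cardboard carton, fixed, 190 (x) by 200 (y) by 90 mm high, walls and floor 5 mm; origin at the centre of its underside, z up. Two partitions along its x, 65 mm high, make three compartments, each about 60 mm wide, side by side along its y, centred at y = -60, 0 and +60 mm; one book stands loose in each.
- tall_book: The book to present: closed, rigid hardback, 125 mm wide (its x, spine at -x), 26 mm thick (its y is square to the two covers), 185 mm tall (its z); about 0.36 kg. Origin at the centre of its lower edge face. It starts standing upright on the carton's 5 mm floor, so its top is 190 mm above the table, 77 mm or more above the pocket books; which compartment it is in varies. It can be gripped across its 26 mm thickness from above.
- tall_book_mid (a point): The middle of the tall book (92.5 mm above its lower edge, half-way through its thickness); axes as the book's.
- lens (a point): Centre of the camera's front lens glass: the 44 mm wide black barrel on the grey camera head (50 x 85 x 55 mm) of the copy stand. The camera looks along this point's -x; its z is the camera's up direction, its y level. The height of the head's tilt pivot (270 to 315 mm above the table, 65 mm behind the lens) and its downward tilt (0.15 to 0.45 rad) differ from run to run and stay put unless pushed.
- view_point (a point): The point in the air on the lens axis, 163 mm in front of the lens, where the middle of the book belongs (the near cover is then 150 mm from the lens). Its +x points at the lens, its z is the camera's up direction, its y is level. For a square view the book's y lies along this x (either way round) and the book's z along this z (either way round). About 170 to 290 mm above the table.
- copy_stand: Copy stand, fixed: grey baseboard 365 x 220 x 12 mm and, at its far (+x) end, a 24 mm column 397 mm tall, 225 mm from the origin, that carries the camera head; the camera looks back over the board towards -x. Origin on the table under the board's front part (the board reaches from x = -115 to +250 mm, y = -110 to +110 mm). It may stand to the left or right of the carton.
- pocket_book_a: Bystander: pocket book standing on its spine in another compartment of the carton, 150 (x) by 22 (y) by 105 mm high; origin at the centre of its underside.
- pocket_book_b: Bystander: pocket book standing on its spine in the remaining compartment, 150 (x) by 30 (y) by 108 mm high; origin at the centre of its underside.
- mug: Bystander: white mug, 80 mm wide, 90 mm high, handle at its +y, on the table on the left; origin at the centre of its underside.
- loose_book: Bystander: grey book lying flat on the table on the right, 190 (x) by 130 (y) by 30 mm high; origin at the centre of its underside.
There are look-alikes about, which are no part of the job. What is shaped like the tall_book but brown, orange or pink is not meant.

How it is judged:
By the outcome, as a careful person would: the job done as asked, in the order asked, and still so for the second after the job is handed in, while the arm keeps its last pose, push and grip.
It also fails if it takes over 38 s, if anything falls off the work surface, if the arm or the gripper's body presses on something with over 40 N, if the wrist force passes 120 N, or if a joint passes its speed limit or range.

## Working session

There is one attempt and no reset: what is moved stays moved. The work goes in short steps, Python scripts to look and compute and a tool call to move; the robot and the scene stay as the last step left them, time stands still between calls to the robot, and variables do not carry over. Pictures are saved under pics/ and viewed, about 8 in all and at most 12, crops included, and the job is handed in when it is done.

Besides the shell and the picture viewer there is one more tool, called after "Emit:" as name([rows], argument=value, ...), one row to a line, values as JSON. apply_moves: Moves the arm, as the interface text tells. Shifts and turns lie within -1 to 1; 1 stands for 0.04 m of shift or 5 degrees of turn. Its arguments: {"type":"object","properties":{"commands":{"type":"array"},"claw":{"type":"number"}},"required":["commands"]}

```bash
mkdir -p pics
cat > h.py <<'E'
import numpy as np, cv2
from scipy.spatial.transform import Rotation as R
from cell import readout, eyes, finish_job
def grab(n,fn=None):
    d=eyes.get_image(n)
    if fn: cv2.imwrite('pics/'+fn,d['image'][:,:,::-1])
    return d
def ray(d,px):
    u=cv2.undistortPoints(np.array([[px]],float),d['mtx'],None)[0,0]
    Rm=cv2.Rodrigues(np.array(d['rvec'],float))[0]; t=np.array(d['tvec'],float).ravel()
    v=Rm.T@np.array([u[0],u[1],1]); return -Rm.T@t, v/np.linalg.norm(v)
def onz(d,px,z):
    o,v=ray(d,px); return o+v*(z-o[2])/v[2]
def tri(d1,p1,d2,p2):
    o1,v1=ray(d1,p1);o2,v2=ray(d2,p2)
    s=np.linalg.lstsq(np.c_[v1,-v2],o2-o1,rcond=None)[0]
    a,b=o1+s[0]*v1,o2+s[1]*v2
    return (a+b)/2,np.linalg.norm(a-b)
def proj(d,P):
    return cv2.projectPoints(np.array(P,float).reshape(-1,3),np.array(d['rvec'],float),np.array(d['tvec'],float),d['mtx'],None)[0].reshape(-1,2)
E
python3 - <<'E'
from h import *
a=grab('scene','s0.png');b=grab('top','t0.png')
for d in(a,b):print(ray(d,(256,192)))
s=readout.read_state();print(s)
import pickle;pickle.dump((a,b),open('d0.pkl','wb'))
E
```

```text
(array([1521.66083081,  813.60367652, 1001.01159211]), array([-0.61919161, -0.54556933, -0.56476177]))
(array([ 458.04631493,  -33.63454944, 1436.6736748 ]), array([ 0.08362771, -0.00854   , -0.99646047]))
{'clock': 0.1, 'qpos': array([ 1.1022207 ,  0.62928489,  0.03845962,  1.51821913, -0.02701563,
        0.99630141, -0.01998452]), 'qd': array([ 0.00085883, -0.00026688,  0.00115678, -0.00204792,  0.00110932,
        0.00081978,  0.00028547]), 'tau': array([ 3.43895801e-03, -5.64526391e+01,  1.23048194e+00, -1.93970472e+01,
        1.12232968e-02,  5.44840994e-03,  2.42554972e-05]), 'eef_pos': array([ 254.59755822, -597.48009143,  230.47668308]), 'tool_rot': array([-1.57080959,  0.00169445, -1.16802464]), 'force': array([ 1.01967225,  0.53307166, -0.10401206]), 'torque': array([0.0048519 , 0.01280171, 0.05338179]), 'width': 85.52100977868186}
```

View pics/s0.png

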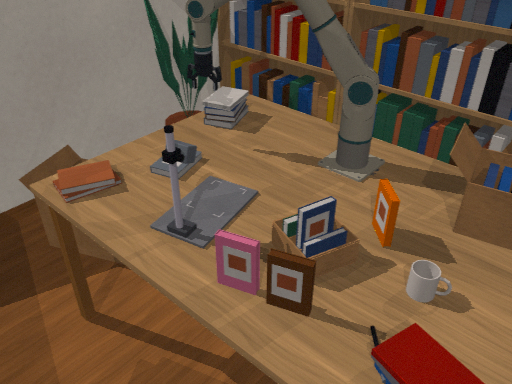

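View pics/t0.png

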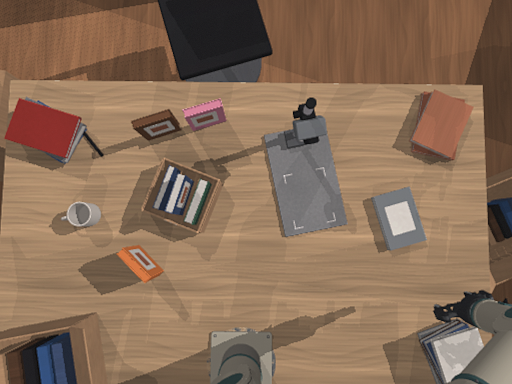

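Run:
```python
from h import *
a=cv2.imread('pics/s0.png');b=cv2.imread('pics/t0.png')
def c(i,x,y,w,h,k):return cv2.resize(i[y:y+h,x:x+w],(w*k,h*k),interpolation=cv2.INTER_CUBIC)
# carton (left) and stand (right)
cv2.imwrite('pics/c1.png',np.hstack([c(b,140,150,90,90,4),c(b,255,85,100,90,4)]))
cv2.imwrite('pics/c2.png',np.hstack([c(a,270,190,90,90,4),c(a,145,115,100,90,4)]))
```

```text
(no output)
```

View pics/c1.png

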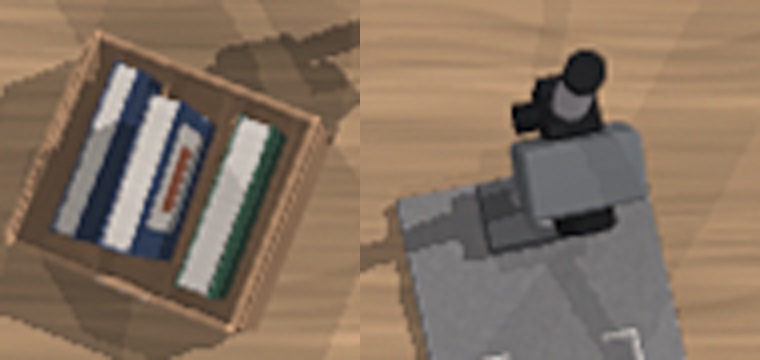

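View pics/c2.png

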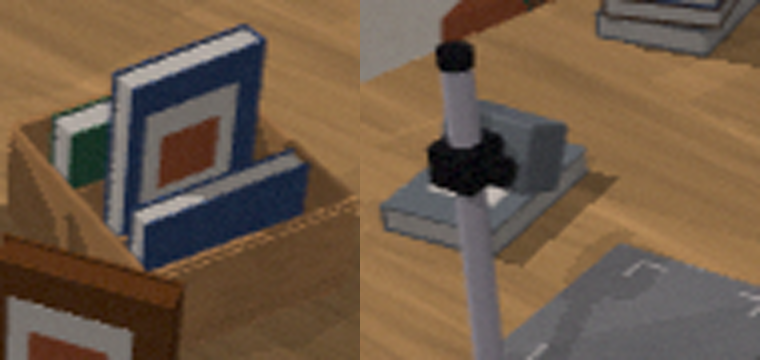

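Run:
```python
from h import *
import pickle
A,B=pickle.load(open('d0.pkl','rb'))
a=A['image'][:,:,::-1];b=B['image'][:,:,::-1]
def c(i,x,y,w,h,k):return cv2.resize(i[y:y+h,x:x+w],(w*k,h*k),interpolation=cv2.INTER_CUBIC)
cv2.imwrite('pics/c3.png',np.hstack([c(b,288,108,36,40,11),c(a,158,132,36,40,11)]))
# board lines at z=12, grey mask
h=cv2.cvtColor(b,cv2.COLOR_BGR2HSV)
m=((h[...,1]<45)&(h[...,2]>70)&(h[...,2]<150)).astype(np.uint8)
m[:, :255]=0;m[:,355:]=0;m[:120]=0;m[245:]=0
def edge(p,q,n=25):  # board edge between two guesses: subpixel steps in saturation along normal, on 8 mm
    p,q=np.array(p,float),np.array(q,float);t=(q-p)/np.linalg.norm(q-p);nn=np.array([-t[1],t[0]])
    pts=[]
    for f in np.linspace(.1,.9,n):
        s=p+f*(q-p)+np.arange(-5,5.01,.25)[:,None]*nn
        v=cv2.remap(cv2.GaussianBlur(h[...,1],(3,3),0).astype(np.float32),s[:,0].astype(np.float32)[None],s[:,1].astype(np.float32)[None],1)[0]
        pts.append(s[np.argmax(np.abs(np.gradient(v)))])
    W=np.array([onz(B,x,12)[:2] for x in pts],np.float32)
    l=cv2.fitLine(W,cv2.DIST_HUBER,0,.01,.01).ravel();
    r=np.abs((W-l[2:])@[-l[1],l[0]]);return l,np.median(r)
for nm,p,q in[('left',(266,140),(289,236)),('front',(289,236),(346,222)),('right',(328,150),(346,222))]:
    l,r=edge(p,q);print(nm,l,np.degrees(np.arctan2(l[1],l[0])),r)
for nm,p in [('top e',(181.5,174.5)),('bot e',(169.3,212))]:print(nm,onz(B,p,190))
```

```text
left [ 9.7745413e-01  2.1114783e-01  5.9713025e+02 -1.0852702e+02] 12.189627 0.6243866
front [ 2.1403393e-01 -9.7682625e-01  4.4915741e+02 -2.6026913e+02] -77.641136 0.27024746
right [ 9.7717845e-01  2.1242011e-01  6.0332898e+02 -3.3305493e+02] 12.264214 0.6964283
top e [613.52677833 184.09839739 190.        ]
bot e [498.50663833 217.95988128 190.        ]
```

View pics/c3.png

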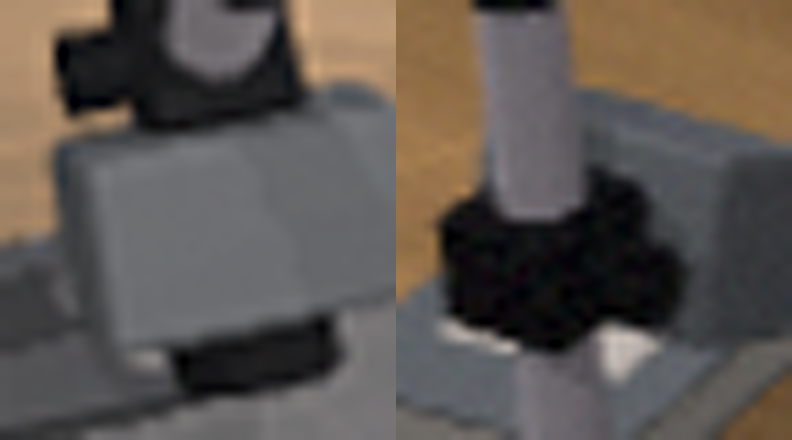

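```bash
cat >> h.py <<'E'
import pickle
SY=np.radians(12.22)
ex=np.array([np.cos(SY),np.sin(SY)]);ey=np.array([-ex[1],ex[0]])
# stand origin from fitted edge lines
fx=np.array([449.157,-260.269])@ex
my=(np.array([597.13,-108.527])@ey+np.array([603.329,-333.055])@ey)/2
SO=ex*(fx+115)+ey*my
def st(P): P=np.asarray(P);d=P[...,:2]-SO;return np.stack([d@ex,d@ey,P[...,2]],-1)
E
python3 - <<'E'
from h import *
A,B=pickle.load(open('d0.pkl','rb'))
a=A['image'][:,:,::-1];b=B['image'][:,:,::-1]
def c(i,x,y,w,h,k):return cv2.resize(i[y:y+h,x:x+w],(w*k,h*k),interpolation=cv2.INTER_CUBIC)
p=c(b,288,108,44,40,10);q=c(a,174,136,28,40,10)
p=np.hstack([p,q]);p=cv2.convertScaleAbs(p,alpha=1.6,beta=-40)
for i in range(0,720,50):cv2.line(p,(i,0),(i,5),(0,0,255),1)
for i in range(0,400,50):cv2.line(p,(0,i),(5,i),(0,0,255),1);cv2.line(p,(440,i),(446,i),(0,0,255),1)
cv2.imwrite('pics/c4.png',p)
print('SO',SO)
for n,t,s in[('RT',(296.6,122.1),(187.8,146)),('FT',(299.1,139.6),(196.75,146.25))]:
    P,e=tri(B,t,A,s);print(n,P,st(P),e)
E
```

```text
SO [ 560.15294476 -229.47050235]
RT [ 741.78421783 -149.45798693  331.11828313] [194.45181049  39.75443845 331.11828313] 7.149186408627126
FT [ 698.37610198 -159.24068416  308.73530817] [149.95656871  39.38141767 308.73530817] 6.301932524593032
```

View pics/c4.png

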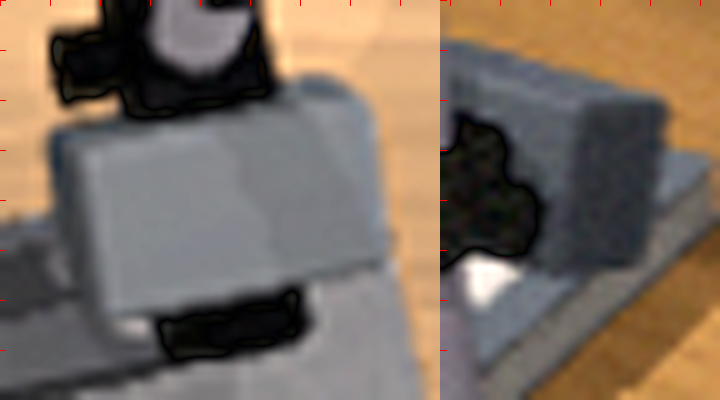

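```bash
cat > fit.py <<'E'
from h import *
from scipy.optimize import least_squares
A,B=pickle.load(open('d0.pkl','rb'))
# corner (sx: +1 rear, sy, sz), image pixel
T=[((1,1,1),(292.7+2.5,121.7)),((-1,1,1),(298.2,139.6)),((1,-1,1),(325.2,117)),((-1,-1,1),(326.7,134.2))]
S=[((1,1,1),(188,146.3)),((-1,1,1),(196.5,146.4)),((-1,1,-1),(194.5,162.4)),((1,1,-1),(187.5,162.9))]
def frame(t):
    X=np.r_[ex*np.cos(t),np.sin(t)];Y=np.r_[ey,0];return np.c_[X,Y,np.cross(X,Y)]
rim=(312.2,142.4)
def model(p,full=False):
    x,z,t,d=p[:4];F=frame(t);c=np.r_[SO+ex*x,z]
    h=np.array([25-1.,42.5-1,27.5-1])
    o=lambda L:np.array([c+F@(np.array(k)*h) for k,_ in L])
    lens=c-F[:,0]*(25+d)
    r=np.r_[(proj(B,o(T))+p[4:6]-[q for _,q in T]).ravel(),(proj(A,o(S))+p[6:8]-[q for _,q in S]).ravel(),
      (proj(B,lens+22*F[:,2])+p[4:6]-rim)[0]]
    return (r,F,c,lens) if full else np.r_[r,p[4:]/1.5]
s=least_squares(model,[170,300,.3,15,0,0,0,0],loss='soft_l1')
r,F,c,lens=model(s.x,True)
J=np.linalg.inv(s.jac.T@s.jac);print(s.x.round(3),np.sqrt(np.diag(J))[:4].round(3));print(r.reshape(-1,2).round(2))
vp=lens-163*F[:,0];piv=lens+65*F[:,0]
print('lens',lens,st(lens),'piv',st(piv),'vp',vp,'axisX',F[:,0],F[:,2])
E
python3 fit.py
```

```text
[ 1.82665e+02  2.96049e+02  4.05000e-01  1.58320e+01  1.74000e-01
 -5.69000e-01  9.79000e-01  8.70000e-02] [4.346 5.32  0.058 3.376]
[[-0.05  1.05]
 [-0.44  0.12]
 [-0.46 -0.2 ]
 [ 0.26 -0.36]
 [ 0.13  0.02]
 [ 0.69 -0.7 ]
 [-0.15 -0.01]
 [-2.22  0.61]
 [ 0.64 -0.08]]
lens [ 702.0029025  -198.74962241  279.95605049] [1.45138496e+02 1.78190668e-14 2.79956050e+02] piv [2.04876834e+02 2.61489795e-14 3.05575007e+02] vp [ 555.59181058 -230.45832116  215.71159091] axisX [0.89822756 0.19453189 0.39413779] [-0.38520744 -0.08342556  0.91905136]
```

```bash
cat >> h.py <<'E'
def rot(x,y):
    y=np.array(y,float);y/=np.linalg.norm(y);x=np.array(x,float);x-=y*(x@y);x/=np.linalg.norm(x)
    return np.c_[x,y,np.cross(x,y)]
def plan(p,Rt,n=None,show=8):
    s=readout.read_state();p0=np.array(s['eef_pos']);R0=R.from_euler('xyz',s['tool_rot'])
    dv=(R0.inv()*R.from_matrix(Rt)).as_rotvec();m=max(np.abs(p-p0).max()/38,np.linalg.norm(p-p0)/40,np.abs(np.degrees(dv)).max()/5)
    if n is None:n=max(1,int(np.ceil(m)))
    r=np.degrees(dv)/5/n
    print('t',round(s['clock'],2),'p0',p0.round(1),'err',(p-p0).round(1),'rot',np.degrees(dv).round(2),'F',np.round(s['force'],1),'w',round(s['width'],1),'rows',n)
    for i in range(min(n,show)):
        Ri=(R0*R.from_rotvec(dv*i/n)).as_matrix();print(np.r_[Ri.T@(p-p0)/n/40,r].round(2).tolist())
GA=np.radians(73.6);GR=rot([np.cos(GA),np.sin(GA),0],[0,0,-1])
E
python3 - <<'E'
from h import *
A,B=pickle.load(open('d0.pkl','rb'))
for p in [(298.25,208.25),(336.25,199.5),(331.75,196.75)]:print(onz(A,p,190))
u=np.array([np.cos(GA-np.pi/2),np.sin(GA-np.pi/2)]);v=np.array([-u[1],u[0]])
for a in(62.5,-62.5):
  for b in(13,-13):print(a,b,np.r_[np.array([556,201])+a*u+b*v])
plan(np.array([556,201,300.]),GR,30)
E
```

```text
[613.39119762 178.52869686 190.        ]
[501.87865812 237.21670356 190.        ]
[498.76448696 218.98058656 190.        ]
62.5 13 [619.62756235 195.82474062]
62.5 -13 [612.28668447 170.88257728]
-62.5 13 [499.71331553 231.11742272]
-62.5 -13 [492.37243765 206.17525938]
t 0.1 p0 [ 254.6 -597.5  230.5] err [301.4 798.5  69.5] rot [-1.2000e-01 -1.4052e+02 -4.0000e-02] F [ 1.   0.5 -0.1] w 85.5 rows 30
[-0.51, -0.06, 0.49, -0.0, -0.94, -0.0]
[-0.47, -0.06, 0.53, -0.0, -0.94, -0.0]
[-0.43, -0.06, 0.57, -0.0, -0.94, -0.0]
[-0.38, -0.06, 0.6, -0.0, -0.94, -0.0]
[-0.33, -0.06, 0.63, -0.0, -0.94, -0.0]
[-0.28, -0.06, 0.66, -0.0, -0.94, -0.0]
[-0.22, -0.06, 0.68, -0.0, -0.94, -0.0]
[-0.17, -0.06, 0.69, -0.0, -0.94, -0.0]
```

Emit:
apply_moves([
  [[-0.51,-0.06,0.49,0,-0.94,0],[-0.47,-0.06,0.53,0,-0.94,0],[-0.43,-0.06,0.57,0,-0.94,0],[-0.38,-0.06,0.6,0,-0.94,0],[-0.33,-0.06,0.63,0,-0.94,0],[-0.28,-0.06,0.66,0,-0.94,0],[-0.22,-0.06,0.68,0,-0.94,0],[-0.17,-0.06,0.69,0,-0.94,0]],
], claw=70)

```text
clock: 0.77
eef_pos: [328.9, -379.7, 245.0]
tool_rot: [-1.573, 0.009, -0.494]
force: [1.0, 0.1, 0.8]
width: 70.0
```

Run:
```python
from h import *
A,B=pickle.load(open('d0.pkl','rb'))
g=B['image'].astype(np.float32)[...,0]
# white page block of tall book top: bright pixels in region
m=np.zeros(g.shape,np.uint8);poly=np.array([[176,172],[188,174],[176,216],[163,213]]);cv2.fillPoly(m,[poly],1)
hsv=cv2.cvtColor(B['image'],cv2.COLOR_RGB2HSV)
w=((hsv[...,1]<40)&(hsv[...,2]>120)&(m>0)).astype(np.uint8)
n,l,s,c=cv2.connectedComponentsWithStats(w);k=1+np.argmax(s[1:,4]);ys,xs=np.where(l==k)
W=np.array([onz(B,(x,y),190)[:2] for x,y in zip(xs,ys)],np.float32)
r=cv2.minAreaRect(W);print(s[k],r,cv2.boxPoints(r)); f=cv2.fitLine(W,2,0,.01,.01).ravel();print(f,np.degrees(np.arctan2(f[1],f[0])),W.mean(0))
plan(np.array([556,202,300.]),GR,22)
```

```text
[166 174  19  39 286] ((557.2393798828125, 203.84754943847656), (21.880046844482422, 121.09237670898438), 72.55378723144531) [[496.19846 211.56316]
 [611.72046 175.2584 ]
 [618.2803  196.13194]
 [502.7583  232.43669]]
[ 9.5388937e-01 -3.0015844e-01  5.5681824e+02  2.0385634e+02] -17.46712 [556.8184  203.85634]
t 0.77 p0 [ 328.9 -379.7  245. ] err [227.1 581.7  55. ] rot [  -0.37 -101.91   -0.48] F [1.  0.1 0.8] w 70.0 rows 22
[-0.09, -0.06, 0.7, -0.0, -0.93, -0.0]
[-0.03, -0.06, 0.71, -0.0, -0.93, -0.0]
[0.03, -0.06, 0.71, -0.0, -0.93, -0.0]
[0.08, -0.06, 0.7, -0.0, -0.93, -0.0]
[0.14, -0.06, 0.7, -0.0, -0.93, -0.0]
[0.2, -0.06, 0.68, -0.0, -0.93, -0.0]
[0.25, -0.06, 0.66, -0.0, -0.93, -0.0]
[0.3, -0.06, 0.64, -0.0, -0.93, -0.0]
```

Emit:
apply_moves([
  [[-0.09,-0.06,0.7,0,-0.92,0],[-0.03,-0.06,0.71,0,-0.92,0],[0.03,-0.06,0.71,0,-0.92,0],[0.08,-0.06,0.7,0,-0.92,0],[0.14,-0.06,0.7,0,-0.92,0],[0.2,-0.06,0.68,0,-0.92,0],[0.25,-0.06,0.66,0,-0.92,0],[0.3,-0.06,0.64,0,-0.92,0]],
])

```text
clock: 1.43
eef_pos: [408.4, -155.6, 263.7]
tool_rot: [-1.565, 0.012, 0.18]
force: [0.5, 0.5, -0.7]
width: 69.9
```

```bash
sed -i 's/GA=np.radians(73.6)/GA=np.radians(72.5)/' h.py
python3 - <<'E'
from h import *
plan(np.array([557,204.5,300.]),GR)
E
```

```text
t 1.43 p0 [ 408.4 -155.6  263.7] err [148.6 360.1  36.3] rot [ -0.66 -62.16  -0.43] F [ 0.5  0.5 -0.7] w 69.9 rows 13
[0.4, -0.07, 0.63, -0.01, -0.96, -0.01]
[0.46, -0.07, 0.59, -0.01, -0.96, -0.01]
[0.5, -0.07, 0.55, -0.01, -0.96, -0.01]
[0.55, -0.07, 0.51, -0.01, -0.96, -0.01]
[0.59, -0.07, 0.46, -0.01, -0.96, -0.01]
[0.63, -0.07, 0.41, -0.01, -0.96, -0.01]
[0.66, -0.07, 0.36, -0.01, -0.96, -0.01]
[0.69, -0.07, 0.3, -0.01, -0.96, -0.01]
```

Emit:
apply_moves([
  [[0.4,-0.07,0.63,0,-0.96,0],[0.46,-0.07,0.59,0,-0.96,0],[0.5,-0.07,0.55,0,-0.96,0],[0.55,-0.07,0.51,0,-0.96,0],[0.59,-0.07,0.46,0,-0.96,0],[0.63,-0.07,0.41,0,-0.96,0],[0.66,-0.07,0.36,0,-0.96,0],[0.69,-0.07,0.3,0,-0.96,0]],
])

```text
clock: 2.1
eef_pos: [497.1, 77.3, 285.4]
tool_rot: [-1.557, 0.009, 0.883]
force: [0.4, -1.2, -0.5]
width: 69.6
```

Run:
```python
from h import *
plan(np.array([557,204.5,280.]),GR,6)
```

```text
t 2.1 p0 [497.1  77.3 285.4] err [ 59.9 127.2  -5.4] rot [ -0.87 -21.93  -0.39] F [ 0.4 -1.2 -0.5] w 69.6 rows 6
[0.57, 0.02, 0.14, -0.03, -0.73, -0.01]
[0.58, 0.02, 0.11, -0.03, -0.73, -0.01]
[0.58, 0.02, 0.07, -0.03, -0.73, -0.01]
[0.58, 0.02, 0.03, -0.03, -0.73, -0.01]
[0.59, 0.02, -0.0, -0.03, -0.73, -0.01]
[0.58, 0.02, -0.04, -0.03, -0.73, -0.01]
```

Emit:
apply_moves([
  [[0.57,0.02,0.14,-0.03,-0.73,0],[0.58,0.02,0.11,-0.03,-0.73,0],[0.58,0.02,0.07,-0.03,-0.73,0],[0.58,0.02,0.03,-0.03,-0.73,0],[0.59,0.02,0,-0.03,-0.73,0],[0.58,0.02,-0.04,-0.03,-0.73,0],[0,0,0,0,0,0],[0,0,0,0,0,0]],
])

```text
clock: 2.77
eef_pos: [557.0, 219.1, 277.0]
tool_rot: [-1.566, 0.004, 1.296]
force: [-0.4, -1.0, 0.5]
width: 69.9
```

Run:
```python
from h import *
grab('scene','s1.png')
plan(np.array([557,204.5,215.]),GR)
```

```text
t 2.82 p0 [556.8 219.3 277.1] err [  0.2 -14.8 -62.1] rot [-0.29  1.76 -0.18] F [-0.9  0.4  0.2] w 70.0 rows 2
[-0.18, 0.78, -0.06, -0.03, 0.18, -0.02]
[-0.18, 0.78, -0.06, -0.03, 0.18, -0.02]
```

Emit:
apply_moves([
  [[-0.3,0,-0.1,0,0.3,0],[-0.1,0.4,0,0,0,0],[0,0.5,0,0,0,0],[0,0.3,0,0,0,0],[0,0,0,0,0,0],[0,0,0,0,0,0]],
])

```text
clock: 3.32
eef_pos: [556.1, 189.5, 228.3]
tool_rot: [-1.569, 0.011, 1.25]
force: [-0.1, -0.3, -1.1]
width: 70.1
```

Run:
```python
from h import *
plan(np.array([557,204.5,133.]),GR,6)
a=grab('scene')['image'];b=grab('top')['image']
f=lambda i,x,y:cv2.resize(i[y:y+120,x:x+120],(400,400),interpolation=2)[:,:,::-1]
cv2.imwrite('pics/c5.png',np.hstack([f(a,260,130),f(b,120,130)]))
```

```text
t 3.32 p0 [556.1 189.5 228.3] err [  0.9  15.  -95.3] rot [-0.09 -0.89 -0.61] F [-0.1 -0.3 -1.1] w 70.1 rows 6
[0.06, 0.4, 0.02, -0.0, -0.03, -0.02]
[0.06, 0.4, 0.02, -0.0, -0.03, -0.02]
[0.06, 0.4, 0.02, -0.0, -0.03, -0.02]
[0.06, 0.4, 0.02, -0.0, -0.03, -0.02]
[0.06, 0.4, 0.02, -0.0, -0.03, -0.02]
[0.06, 0.4, 0.02, -0.0, -0.03, -0.02]
```

View pics/c5.png

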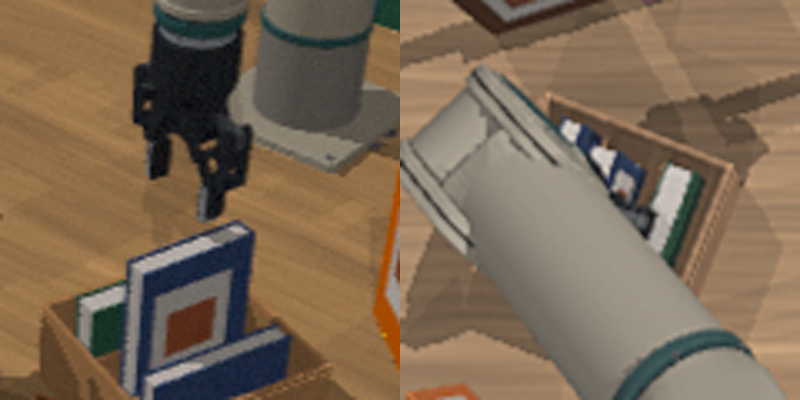

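Emit:
apply_moves([
  [[0.25,0,0.02,0,-0.08,0],[0,0,0,0,0,0],[0,0,0,0,0,0]],
])

```text
clock: 3.67
eef_pos: [560.4, 200.7, 231.3]
tool_rot: [-1.573, 0.007, 1.256]
force: [-0.2, 1.2, -0.7]
width: 69.8
```

Run:
```python
from h import *
plan(np.array([557,204.5,133.]),GR,6,1)
```

```text
t 3.67 p0 [560.4 200.7 231.3] err [ -3.4   3.8 -98.3] rot [ 0.14 -0.54 -0.41] F [-0.2  1.2 -0.7] w 69.8 rows 6
[0.01, 0.41, 0.02, 0.0, -0.02, -0.01]
```

Emit:
apply_moves([
  [[0.04,0.3,0.06,0,-0.04,-0.04],[0,0.35,0,0,-0.04,-0.03],[0,0.35,0,0,0,0],[0,0.35,0,0,0,0],[0,0.3,0,0,0,0],[0,0.3,0,0,0,0],[0,0.15,0,0,0,0],[0,0,0,0,0,0]],
])

```text
clock: 4.33
eef_pos: [561.9, 208.0, 147.7]
tool_rot: [-1.581, -0.007, 1.267]
force: [-0.0, 0.3, -0.3]
width: 70.2
```

Run:
```python
from h import *
plan(np.array([557,204.5,133.]),GR,1,1)
```

```text
t 4.33 p0 [561.9 208.  147.7] err [ -4.9  -3.5 -14.7] rot [0.56 0.07 0.39] F [-0.   0.3 -0.3] w 70.2 rows 1
[-0.12, 0.37, 0.09, 0.11, 0.01, 0.08]
```

Emit:
apply_moves([
  [[-0.06,0.2,0.06,0.08,0,0.06],[0,0.08,0,0,0,0],[0,0,0,0,0,0]],
])

```text
clock: 4.58
eef_pos: [559.3, 206.9, 136.1]
tool_rot: [-1.574, -0.002, 1.267]
force: [0.2, 0.5, -0.3]
width: 69.9
```

Emit:
apply_moves([
  [[0,0,0,0,0,0],[0,0,0,0,0,0],[0,0,0,0,0,0],[0,0,0,0,0,0],[0,0,0,0,0,0],[0,0,0,0,0,0],[0,0,0,0,0,0],[0,0,0,0,0,0]],
], claw=10)

```text
clock: 5.25
eef_pos: [559.8, 206.3, 137.1]
tool_rot: [-1.575, -0.002, 1.266]
force: [0.3, -0.5, -0.3]
width: 25.4
```

Run:
```python
from h import *
plan(np.array([557,204.5,133.]),GR,1,1)
```

```text
t 5.25 p0 [559.8 206.3 137.1] err [-2.8 -1.8 -4.1] rot [0.24 0.04 0.1 ] F [ 0.3 -0.5 -0.3] w 25.4 rows 1
[-0.06, 0.1, 0.05, 0.05, 0.01, 0.02]
```

Emit:
apply_moves([
  [[0,-0.2,0,0,0,0],[0,-0.4,0,0,0,0],[0,-0.6,0,0,0,0],[0,-0.7,0,0,0,0],[0,-0.7,0,0,0,0],[0,-0.7,0,0,0,0],[0,-0.6,0,0,0,0],[0,-0.3,0,0,0,0]],
])

```text
clock: 5.92
eef_pos: [554.0, 204.2, 308.0]
tool_rot: [-1.561, 0.008, 1.269]
force: [0.6, -0.2, -3.8]
width: 25.3
```

Emit:
apply_moves([
  [[0,-0.2,0,0,0,0],[0,0,0,0,0,0],[0,0,0,0,0,0]],
])

```text
clock: 6.17
eef_pos: [554.3, 205.1, 320.0]
tool_rot: [-1.565, 0.005, 1.27]
force: [-0.1, 0.1, -4.5]
width: 25.7
```

Run:
```python
from h import *
a=grab('scene','s2.png')['image'];b=grab('top')['image']
f=lambda i,x,y:cv2.resize(i[y:y+160,x:x+160],(400,400),interpolation=2)[:,:,::-1]
cv2.imwrite('pics/c6.png',np.hstack([f(a,240,110),f(b,100,100)]))
plan(np.array([557,204.5,340.]),GR,1,1)
```

```text
t 6.27 p0 [554.1 205.  319.3] err [ 2.9 -0.5 20.7] rot [-0.41  0.25 -0.32] F [-0.4  0.2 -4.7] w 25.4 rows 1
[0.01, -0.52, -0.07, -0.08, 0.05, -0.06]
```

View pics/c6.png

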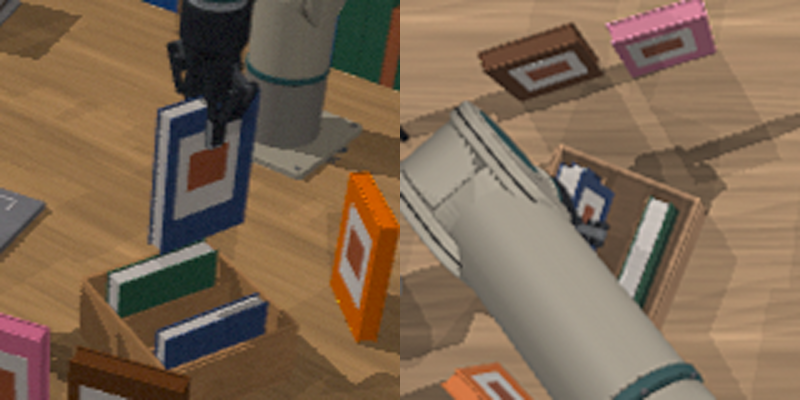

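```bash
cat > edges.py <<'E'
from h import *
A,B=pickle.load(open('d0.pkl','rb'))
def eline(img,p,q,w=1.6,n=15,lo=.2,hi=.8):
    I=img.astype(np.float32);p,q=np.array(p,float),np.array(q,float);t=(q-p)/np.linalg.norm(q-p);nn=np.array([-t[1],t[0]]);o=np.arange(-w,w+.01,.1)
    pts=[]
    for f in np.linspace(lo,hi,n):
        s=(p+f*(q-p)+o[:,None]*nn).astype(np.float32)
        g=0
        for c in range(3):
            v=cv2.remap(I[...,c],s[:,0][None],s[:,1][None],cv2.INTER_CUBIC)[0];g=g+np.gradient(v)**2
        pts.append(p+f*(q-p)+nn*(g@o/g.sum()))
    pts=np.array(pts,np.float32);l=cv2.fitLine(pts,cv2.DIST_HUBER,0,.01,.01).ravel()
    return l,np.abs((pts-l[2:])@[-l[1],l[0]]).max()
def cross(a,b):
    k=np.linalg.solve(np.c_[a[:2],-b[:2]],b[2:]-a[2:]);return a[2:]+k[0]*a[:2]
if __name__=='__main__':
    def quad(img,c,lims):
        L=[]
        for i in range(4):
            l,r=eline(img,c[i],c[(i+1)%4],lo=lims[i][0],hi=lims[i][1]);L.append(l);print(i,l.round(2),round(float(r),2))
        return [cross(L[i-1],L[i]).round(2).tolist() for i in range(4)]
    print('scene RT FT FB RB',quad(A['image'],[(188,146.3),(196.5,146.4),(194.5,162.4),(187.5,162.9)],[(.2,.8)]*4))
    # top: rear-left, front-left, front-right, rear-right ; rear edge usable only near right
    print('top RL FL FR RR',quad(B['image'],[(295.5,122),(298.4,139.6),(326.7,134.2),(325.2,117)],[(.2,.8),(.1,.9),(.2,.8),(.05,.25)]))
    print('top outer-left',eline(B['image'],(293,121.5),(296,139))[0])
E
python3 edges.py
```

```text
0 [ 1.0000e+00 -7.0000e-02  1.9226e+02  1.4548e+02] 0.11
1 [ 1.4000e-01 -9.9000e-01  1.9533e+02  1.5431e+02] 0.5
2 [ 1.0000e+00 -1.0000e-02  1.9160e+02  1.6254e+02] 0.67
3 [ 3.0000e-02 -1.0000e+00  1.8701e+02  1.5529e+02] 0.33
scene RT FT FB RB [[187.2899932861328, 145.85000610351562], [196.6199951171875, 145.16000366210938], [194.17999267578125, 162.52000427246094], [186.7899932861328, 162.57000732421875]]
0 [1.7000e-01 9.9000e-01 2.9657e+02 1.3001e+02] 0.17
1 [ 9.8000e-01 -2.0000e-01  3.1175e+02  1.3713e+02] 0.37
2 [1.2000e-01 9.9000e-01 3.2581e+02 1.2554e+02] 0.37
3 [ 9.9000e-01 -1.7000e-01  3.2061e+02  1.1719e+02] 0.58
top RL FL FR RR [[295.1499938964844, 121.55999755859375], [298.2300109863281, 139.9499969482422], [326.8399963378906, 133.97000122070312], [324.70001220703125, 116.48999786376953]]
top outer-left [2.8207326e-01 9.5939285e-01 2.9398688e+02 1.2948872e+02]
```

```bash
sed -e 's/^T=.*/T=[((1,1,1),(295.15,121.56)),((-1,1,1),(298.23,139.95)),((1,-1,1),(324.7,116.5)),((-1,-1,1),(326.84,133.97))]/' -e 's/^S=.*/S=[((1,1,1),(187.3,145.85)),((-1,1,1),(196.62,145.16)),((-1,1,-1),(194.2,162.5)),((1,1,-1),(186.8,162.6))]/' -e 's/^rim=.*/rim=(311.7,141.9)/' -i fit.py; python3 fit.py
python3 - <<'E'
from h import *
from edges import eline
B=pickle.load(open('d0.pkl','rb'))[1]
for p,q in[((304,144.3),(318.5,141.3)),((303.8,143.8),(318.8,140.8))]:print(eline(B['image'],p,q,2,9,.2,.8))
E
```

```text
[ 1.82862e+02  2.97837e+02  3.91000e-01  1.45020e+01 -5.00000e-03
 -3.68000e-01  7.66000e-01  9.30000e-02] [4.15  5.238 0.058 3.362]
[[-0.17  1.01]
 [-0.59 -0.34]
 [-0.08  0.12]
 [ 0.05 -0.25]
 [ 0.44  0.09]
 [ 0.23 -0.04]
 [-0.06 -0.69]
 [-1.77  0.53]
 [ 1.   -0.1 ]]
lens [ 703.18301564 -198.4940417   282.77134853] [1.46345968e+02 1.13055666e-14 2.82771349e+02] piv [2.06432708e+02 3.06616057e-15 3.07562147e+02] vp [ 555.91803571 -230.38766958  220.60365446] axisX [0.90346613 0.19566643 0.3813969 ] [-0.37275523 -0.08072874  0.92441138]
(array([ 9.8923248e-01, -1.4635259e-01,  3.1131888e+02,  1.4313297e+02],
      dtype=float32), np.float32(0.21973944))
(array([ 9.8813260e-01, -1.5360348e-01,  3.1145850e+02,  1.4309251e+02],
      dtype=float32), np.float32(0.23080376))
```

```bash
sed -i 's/^rim=.*/rim=(311.5,142.7)/' fit.py; python3 fit.py|tail -1
cat >> h.py <<'E'
def target(vp,tilt,off=(0,39.6,2.1)):
    F0=np.r_[ex*np.cos(tilt),np.sin(tilt)];Fz=np.r_[-ex*np.sin(tilt),np.cos(tilt)]
    Rt=rot(F0,-Fz);return vp-Rt@np.array(off),Rt
VP=np.array([555,-230.5,219.5]);TILT=.395
E
python3 - <<'E'
from h import *
p,Rt=target(VP,TILT);print(p);plan(p,Rt,22)
E
```

```text
lens [ 701.17303897 -198.9293485   281.85696608] [ 1.44289393e+02 -1.91134523e-15  2.81856966e+02] piv [ 2.04346447e+02 -8.78215825e-15  3.06719594e+02] vp [ 553.98081608 -230.80721917  219.50914429] axisX [0.90301977 0.19556976 0.38250197] [-0.37383527 -0.08096265  0.92395467]
[ 540.55136497 -235.77786991  256.05066395]
t 6.27 p0 [554.1 205.  319.3] err [ -13.6 -440.8  -63.2] rot [-12.15  59.69 -20.98] F [-0.4  0.2 -4.7] w 25.4 rows 22
[-0.48, 0.07, -0.13, -0.11, 0.54, -0.19]
[-0.48, 0.07, -0.16, -0.11, 0.54, -0.19]
[-0.47, 0.06, -0.18, -0.11, 0.54, -0.19]
[-0.46, 0.05, -0.2, -0.11, 0.54, -0.19]
[-0.45, 0.05, -0.22, -0.11, 0.54, -0.19]
[-0.44, 0.04, -0.24, -0.11, 0.54, -0.19]
[-0.43, 0.04, -0.26, -0.11, 0.54, -0.19]
[-0.42, 0.03, -0.28, -0.11, 0.54, -0.19]
```

Emit:
apply_moves([
  [[-0.3,0,-0.1,-0.05,0.3,-0.1],[-0.48,0.04,-0.16,-0.11,0.54,-0.19],[-0.47,0.06,-0.18,-0.11,0.54,-0.19],[-0.46,0.05,-0.2,-0.11,0.54,-0.19],[-0.45,0.05,-0.22,-0.11,0.54,-0.19],[-0.44,0.04,-0.24,-0.11,0.54,-0.19],[-0.43,0.04,-0.26,-0.11,0.54,-0.19],[-0.42,0.03,-0.28,-0.11,0.54,-0.19]],
])

```text
clock: 6.93
eef_pos: [546.1, 52.3, 289.4]
tool_rot: [-1.597, -0.123, 0.911]
force: [0.6, -1.0, -4.2]
width: 25.2
```

Run:
```python
from h import *
p,Rt=target(VP,TILT);plan(p,Rt,16)
```

```text
t 6.93 p0 [546.1  52.3 289.4] err [  -5.5 -288.   -33.3] rot [ -8.82  38.95 -14.43] F [ 0.6 -1.  -4.2] w 25.2 rows 16
[-0.36, 0.01, -0.27, -0.11, 0.49, -0.18]
[-0.35, 0.01, -0.28, -0.11, 0.49, -0.18]
[-0.34, 0.01, -0.3, -0.11, 0.49, -0.18]
[-0.33, 0.01, -0.31, -0.11, 0.49, -0.18]
[-0.31, 0.0, -0.33, -0.11, 0.49, -0.18]
[-0.3, 0.0, -0.34, -0.11, 0.49, -0.18]
[-0.29, 0.0, -0.35, -0.11, 0.49, -0.18]
[-0.27, 0.0, -0.36, -0.11, 0.49, -0.18]
```

Emit:
apply_moves([
  [[-0.36,0,-0.27,-0.11,0.49,-0.18],[-0.35,0,-0.28,-0.11,0.49,-0.18],[-0.34,0,-0.3,-0.11,0.49,-0.18],[-0.33,0,-0.31,-0.11,0.49,-0.18],[-0.31,0,-0.33,-0.11,0.49,-0.18],[-0.3,0,-0.34,-0.11,0.49,-0.18],[-0.29,0,-0.35,-0.11,0.49,-0.18],[-0.27,0,-0.36,-0.11,0.49,-0.18]],
])

```text
clock: 7.6
eef_pos: [530.6, -101.3, 262.2]
tool_rot: [-1.593, -0.245, 0.545]
force: [-0.5, -0.6, -4.7]
width: 25.3
```

Run:
```python
from h import *
p,Rt=target(VP,TILT);plan(p,Rt,9)
```

```text
t 7.6 p0 [ 530.6 -101.3  262.2] err [   9.9 -134.4   -6.1] rot [-4.73 18.16 -8.33] F [-0.5 -0.6 -4.7] w 25.3 rows 9
[-0.17, -0.02, -0.33, -0.11, 0.4, -0.19]
[-0.16, -0.02, -0.34, -0.11, 0.4, -0.19]
[-0.14, -0.02, -0.35, -0.11, 0.4, -0.19]
[-0.13, -0.02, -0.35, -0.11, 0.4, -0.19]
[-0.12, -0.01, -0.36, -0.11, 0.4, -0.19]
[-0.11, -0.01, -0.36, -0.11, 0.4, -0.19]
[-0.09, -0.01, -0.36, -0.11, 0.4, -0.19]
[-0.08, -0.01, -0.37, -0.11, 0.4, -0.19]
```

Emit:
apply_moves([
  [[-0.17,-0.02,-0.33,-0.11,0.4,-0.19],[-0.16,-0.02,-0.34,-0.11,0.4,-0.19],[-0.14,-0.02,-0.35,-0.11,0.4,-0.19],[-0.13,-0.02,-0.35,-0.11,0.4,-0.19],[-0.1,-0.01,-0.3,-0.1,0.35,-0.15],[-0.06,0,-0.2,-0.06,0.2,-0.1],[-0.02,0,-0.1,-0.03,0.1,-0.05],[0,0,0,0,0,0]],
])

```text
clock: 8.27
eef_pos: [525.9, -194.5, 247.0]
tool_rot: [-1.573, -0.325, 0.319]
force: [0.2, -0.5, -3.3]
width: 25.7
```

Emit:
apply_moves([
  [[0,0,0,0,0,0],[0,0,0,0,0,0]],
])

```text
clock: 8.43
eef_pos: [525.7, -193.1, 246.5]
tool_rot: [-1.572, -0.324, 0.32]
force: [0.9, 0.6, -4.5]
width: 25.5
```

Run:
```python
from h import *
p,Rt=target(VP,TILT);plan(p,Rt,1)
```

```text
t 8.43 p0 [ 525.7 -193.1  246.5] err [ 14.9 -42.7   9.5] rot [-2.11  5.73 -4.06] F [ 0.9  0.6 -4.5] w 25.5 rows 1
[0.09, -0.22, -1.13, -0.42, 1.15, -0.81]
```

Emit:
apply_moves([
  [[0.03,-0.06,-0.25,-0.1,0.25,-0.2],[0.03,-0.06,-0.3,-0.1,0.3,-0.2],[0.02,-0.05,-0.25,-0.1,0.25,-0.2],[0.02,-0.05,-0.15,-0.06,0.15,-0.1],[0,0,-0.05,0,0.05,0],[0,0,0,0,0,0],[0,0,0,0,0,0]],
])

```text
clock: 9.02
eef_pos: [539.9, -234.0, 258.3]
tool_rot: [-1.571, -0.393, 0.22]
force: [1.0, 0.1, -4.2]
width: 25.3
```

Run:
```python
from h import *
p,Rt=target(VP,TILT);plan(p,Rt,1)
a=grab('scene','s3.png');b=grab('top','t3.png');s=readout.read_state();pickle.dump((a,b,s),open('d3.pkl','wb'))
f=lambda i,x,y:cv2.resize(i[y:y+100,x:x+100],(400,400),interpolation=cv2.INTER_CUBIC)[:,:,::-1]
cv2.imwrite('pics/c7.png',np.hstack([f(a['image'],150,105),f(b['image'],260,100)]))
Rm=R.from_euler('xyz',s['tool_rot']).as_matrix();M=s['eef_pos']+Rm@[0,39.6,2.1]
for sx in(1,-1):
  for sy in(92.5,-92.5):
    for sz in(62.5,-62.5):
      P=M+Rm@[13*sx,sy,sz];print(sx,sy,sz,'scene',proj(a,P)[0].round(1),'top',proj(b,P)[0].round(1))
```

```text
t 9.02 p0 [ 539.9 -234.   258.3] err [ 0.7 -1.8 -2.2] rot [-0.12  0.38 -0.1 ] F [ 1.   0.1 -4.2] w 25.3 rows 1
[-0.02, 0.05, -0.05, -0.02, 0.08, -0.02]
1 92.5 62.5 scene [223.8 177.6] top [291.5 186.1]
1 92.5 -62.5 scene [193.8 168.4] top [330. 178.]
1 -92.5 62.5 scene [233.3 124.4] top [303.  205.2]
1 -92.5 -62.5 scene [202.2 116.5] top [347.5 195.8]
-1 92.5 62.5 scene [227.6 176.8] top [292.8 193.8]
-1 92.5 -62.5 scene [197.9 167.7] top [331.1 185.7]
-1 -92.5 62.5 scene [237.1 124.3] top [304.5 214. ]
-1 -92.5 -62.5 scene [206.2 116.5] top [348.7 204.6]
```

View pics/c7.png

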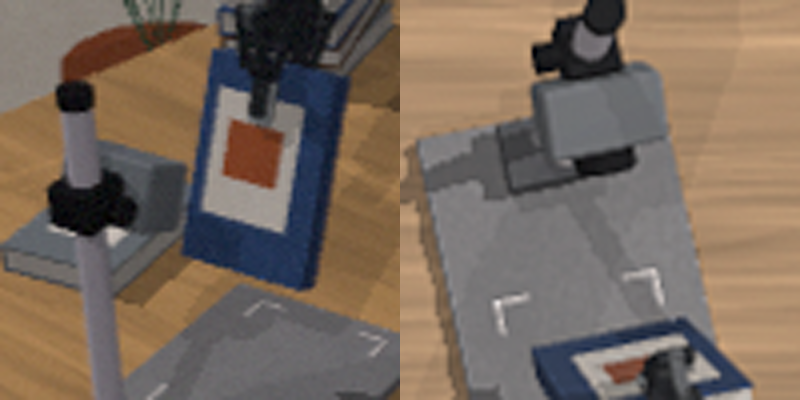

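```bash
cat > bk.py <<'E'
from h import *
from edges import eline,cross
from scipy.optimize import least_squares
a,b,s=pickle.load(open('d3.pkl','rb'))
Rm=R.from_euler('xyz',s['tool_rot']).as_matrix();p0=s['eef_pos']
C=[(13,92.5,62.5),(13,92.5,-62.5),(13,-92.5,-62.5),(13,-92.5,62.5)]
X=lambda o,w=np.zeros(3):np.array([p0+Rm@(np.array(o)+R.from_rotvec(w).as_matrix()@np.array(c)) for c in C])
o0=[0,39.6,2.1];ps,pt=proj(a,X(o0)),proj(b,X(o0))
# scene: bottom edge 0-1, left 1-2, top 2-3 (partly hidden), right 3-0 ; initial guesses nudged from the picture
gs=[(224.3,176),(195.4,168.2),(203.4,116.6),(233.8,124.2)]
L=[];
for i,(lo,hi,w) in enumerate([(.1,.9,2.),(.1,.9,2.),(.05,.3,2.),(.3,.9,1.2)]):
    l,r=eline(a['image'],gs[i],gs[(i+1)%4],w,15,lo,hi);L.append(l);print('s',i,round(float(r),2))
ms=np.array([cross(L[i-1],L[i]) for i in range(4)])
gt=[(293.3,186.5),(330.4,179.5),(347,195.2)]
T=[]
for i,(lo,hi) in enumerate([(.1,.9),(.1,.9)]):
    l,r=eline(b['image'],gt[i],gt[i+1],2.,15,lo,hi);T.append(l);print('t',i,round(float(r),2))
mt=cross(T[0],T[1])
print('scene meas-pred',(ms-ps).round(2).tolist());print('top corner1',(mt-pt[1]).round(2))
n=lambda l,q:abs(0)+((q-l[2:])@np.array([-l[1],l[0]]))
print('top bottom-edge dist of pred corners 0,1:',n(T[0],pt[0]),n(T[0],pt[1]),'left edge 1,2:',n(T[1],pt[1]),n(T[1],pt[2]))
E
python3 bk.py
```

```text
s 0 0.29
s 1 0.67
s 2 1.45
s 3 0.39
t 0 0.19
t 1 0.16
scene meas-pred [[0.68, -0.17], [1.34, -0.07], [0.85, -0.42], [0.63, -1.31]]
top corner1 [0.72 0.83]
top bottom-edge dist of pred corners 0,1: -0.6041698355681296 -0.9592068240655263 left edge 1,2: -0.09559354035927194 0.4400480080652084
```

```bash
sed -e 's/^s=least.*/import sys\nov=[float(v) for v in sys.argv[1:5]]\nSO+=ey*float(sys.argv[5])\ndef m2(p):\n    return model(np.r_[p,ov])[:-4]\ns=least_squares(m2,[170,300,.3,15],loss="soft_l1");s.x=np.r_[s.x,ov]/' fit.py > fit2.py
for v in "0.4 0.8 0.9 -0.3 1.2" "0.2 0.4 0.9 -0.3 0.6" "0 0 0.9 -0.3 0"; do python3 fit2.py $v | grep -v '^ \['; done; python3 fit2.py 0.4 0.8 0.9 -0.3 1.2 | grep '\['
```

```text
[185.892 298.514   0.388  16.392   0.4     0.8     0.9    -0.3  ] [1.731 1.886 0.056 3.239]
[[-0.41  1.1 ]
lens [ 704.12655746 -197.06187609  282.8670732 ] [ 1.47571272e+02 -1.42590968e-14  2.82867073e+02] piv [ 2.07748409e+02 -6.80373979e-15  3.07437629e+02] vp [ 556.64002602 -229.00348607  221.25168068] axisX [0.90482535 0.1959608  0.37800854] [-0.36944365 -0.08001154  0.92580211]
[ 1.84921e+02  2.97812e+02  3.89000e-01  1.65250e+01  2.00000e-01
  4.00000e-01  9.00000e-01 -3.00000e-01] [1.726 1.883 0.056 3.247]
[[-0.34  1.08]
lens [ 703.20811867 -197.87469513  282.05640385] [1.46501597e+02 8.42269093e-15 2.82056404e+02] piv [2.06640939e+02 9.47739536e-15 3.06719322e+02] vp [ 555.81421805 -229.79624376  220.20939265] axisX [0.90425706 0.19583772 0.37942952] [-0.37083243 -0.08031232  0.92522065]
[183.95  297.11    0.391  16.659   0.      0.      0.9    -0.3  ] [1.724 1.881 0.055 3.255]
[[-0.27  1.05]
lens [ 702.28796857 -198.68788478  281.24410896] [ 1.45430171e+02 -7.60352560e-15  2.81244109e+02] piv [ 2.05531683e+02 -1.28725501e-14  3.05999072e+02] vp [ 554.98678322 -230.58935378  219.16627821] axisX [0.90368825 0.19571453 0.38084559] [-0.37221641 -0.08061205  0.92463865]
[185.892 298.514   0.388  16.392   0.4     0.8     0.9    -0.3  ] [1.731 1.886 0.056 3.239]
[[-0.41  1.1 ]
 [-0.81 -0.22]
 [-0.31  0.2 ]
 [-0.15 -0.13]
 [ 0.26  0.05]
 [ 0.08 -0.15]
 [-0.18 -0.77]
 [-1.92  0.52]
 [ 1.1  -0.11]]
lens [ 704.12655746 -197.06187609  282.8670732 ] [ 1.47571272e+02 -1.42590968e-14  2.82867073e+02] piv [ 2.07748409e+02 -6.80373979e-15  3.07437629e+02] vp [ 556.64002602 -229.00348607  221.25168068] axisX [0.90482535 0.1959608  0.37800854] [-0.36944365 -0.08001154  0.92580211]
```

Run:
```python
from h import *
from edges import eline
A,B=pickle.load(open('d0.pkl','rb'));C=pickle.load(open('d3.pkl','rb'))
c=np.r_[SO+ex*185.2+ey*.6,298]
h=np.array([24,41.5,26.5])
for t in(.25,.3,.35,.4,.45,.5):
    X=np.r_[ex*np.cos(t),np.sin(t)];Y=np.r_[ey,0];F=np.c_[X,Y,np.cross(X,Y)]
    q=lambda *k:proj(A,c+F@(np.array(k)*h))[0]+[.9,-.3]
    RT,FT,FB,RB=q(1,1,1),q(-1,1,1),q(-1,1,-1),q(1,1,-1)
    print(t,'front %.3f rear %.3f top %.3f bot %.3f'%((FB-FT)[0]/(FB-FT)[1],(RB-RT)[0]/(RB-RT)[1],(FT-RT)[1]/(FT-RT)[0],(FB-RB)[1]/(FB-RB)[0]),np.r_[RT,FT,FB,RB].round(1))
for img in(A['image'],C[0]['image']):
  for n,p,q in[('front',(196.6,145.2),(194.2,162.5)),('rear',(187.3,145.8),(186.3,162.6)),('rear2',(187.5,146),(185,162.9)),('top',(187.3,145.8),(196.6,145.2)),('bot',(186.3,162.6),(194.2,162.5))]:
    for w in(1.2,2.):
        l,r=eline(img,p,q,w,15,.15,.85);print(n,w,'slope',(l[0]/l[1] if abs(l[1])>.7 else l[1]/l[0]).round(3),l[2:].round(2),round(float(r),2),end=' | ')
    print()
print(A['image'][150:160:3,180:200].astype(int).sum(2))
```

```text
0.25 front -0.080 rear -0.073 top -0.320 bot -0.370 [186.7 147.1 196.1 144.1 194.8 160.5 185.5 164. ]
0.3 front -0.109 rear -0.103 top -0.241 bot -0.292 [187.  146.7 196.3 144.4 194.5 161.  185.2 163.7]
0.35 front -0.139 rear -0.133 top -0.160 bot -0.213 [187.3 146.2 196.5 144.8 194.2 161.4 185.  163.4]
0.4 front -0.167 rear -0.163 top -0.077 bot -0.132 [187.6 145.8 196.7 145.1 193.9 161.8 184.8 163. ]
0.45 front -0.196 rear -0.192 top 0.009 bot -0.049 [188.  145.4 196.9 145.5 193.6 162.2 184.6 162.7]
0.5 front -0.224 rear -0.222 top 0.097 bot 0.037 [188.3 145.  197.1 145.9 193.3 162.6 184.5 162.3]
front 1.2 slope -0.15 [195.33 154.1 ] 0.31 | front 2.0 slope -0.148 [195.2  155.14] 0.71 | 
rear 1.2 slope -0.085 [186.56 154.44] 0.37 | rear 2.0 slope -0.123 [186.58 153.34] 0.47 | 
rear2 1.2 slope -0.146 [186.25 154.54] 0.47 | rear2 2.0 slope -0.331 [186.1  153.13] 0.77 | 
top 1.2 slope -0.102 [191.71 145.41] 0.29 | top 2.0 slope 0.043 [192.06 145.05] 0.55 | 
bot 1.2 slope -0.066 [190.49 162.58] 0.46 | bot 2.0 slope -0.152 [190.1  162.79] 0.42 | 
front 1.2 slope -0.146 [195.51 153.95] 0.29 | front 2.0 slope -0.135 [196.44 153.02] 0.25 | 
rear 1.2 slope -0.083 [186.56 153.85] 0.58 | rear 2.0 slope -0.165 [186.34 154.  ] 0.87 | 
rear2 1.2 slope -0.2 [186.25 153.59] 1.0 | rear2 2.0 slope -0.335 [185.53 154.6 ] 0.52 | 
top 1.2 slope -0.101 [191.99 145.38] 0.31 | top 2.0 slope 0.029 [191.97 145.04] 0.63 | 
bot 1.2 slope -0.074 [189.66 162.67] 0.31 | bot 2.0 slope -0.178 [190.29 162.8 ] 0.43 | 
[[ 86 189 247 247 242 242 240 202 166 180 173 168 177 171 167 168 230 313
  316 322]
 [ 81 163 200 202 223 248 227 184 172 170 164 179 167 173 170 195 273 299
  295 284]
 [ 26  34  40  63 130 195 200 177 174 169 173 170 155 168 173 208 236 236
  267 273]
 [ 16  29  48  82 167 201 198 174 165 174 168 169 164 161 188 253 280 276
  277 227]]
```

```bash
cat >> h.py <<'E'
VP=np.array([555.4,-229.9,222.]);TILT=.38
E
python3 - <<'E'
from h import *
p,Rt=target(VP,TILT);plan(p,Rt,1)
E
```

```text
t 9.12 p0 [ 539.9 -233.6  258.2] err [ 1.6 -1.5  0.6] rot [-0.14  0.42  0.74] F [-0.3 -1.6 -4.5] w 25.4 rows 1
[0.03, -0.0, -0.05, -0.03, 0.08, 0.15]
```

Emit:
apply_moves([
  [[0.03,0,-0.05,-0.03,0.08,0.13],[0,0,0,0,0,0],[0,0,0,0,0,0],[0,0,0,0,0,0],[0,0,0,0,0,0]],
])

```text
clock: 9.53
eef_pos: [541.9, -233.4, 258.6]
tool_rot: [-1.57, -0.38, 0.216]
force: [0.4, -0.3, -4.7]
width: 25.4
```

Run:
```python
from h import *
p,Rt=target(VP,TILT);plan(p,Rt,1)
a=grab('scene','s4.png');b=grab('top');print(np.abs(readout.read_state()['qd']).max())
A,B=pickle.load(open('d0.pkl','rb'))
cv2.imwrite('pics/f.png',np.hstack([a['image'],b['image']])[:,:,::-1][:,::1].copy() if 0 else cv2.resize(np.hstack([a['image'],b['image']])[:,:,::-1],(800,300),interpolation=cv2.INTER_AREA))
```

```text
t 9.53 p0 [ 541.9 -233.4  258.6] err [-0.4 -1.7  0.1] rot [-0.09  0.14 -0.  ] F [ 0.4 -0.3 -4.7] w 25.4 rows 1
[-0.02, -0.01, -0.04, -0.02, 0.03, -0.0]
0.003105748734115618
```

View pics/f.png

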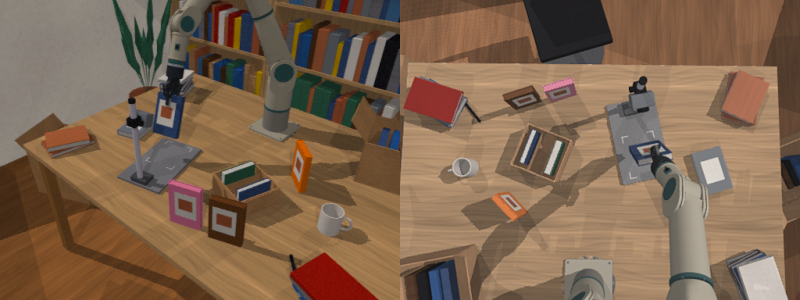

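```bash
python3 -c "
from h import *
print(finish_job(),readout.read_state()['clock'])"
```

```text
the job is handed in; nothing more can be done
the job is handed in; nothing more can be done
```

The tall blue hardback is out of the carton's middle compartment and held still in front of the copy stand's camera. I handed the job in at about 9.6 s; no verdict comes back.

**Last checks:**
- **Pose:** the tool was within 2 mm and 0.2° of my target. The grip opening was 25.4 mm on the 26 mm book, the force matched the book's weight, and joint speeds were about 0.003 rad/s at most.
- **Pictures:** in the last views the pocket books, mug, loose book and stand look undisturbed. The largest force read along the way was about 5 N.
- **Book in the gripper:** the scene camera differed from the pose I worked out by about 1 px, the same shift I found for the camera head. The top camera showed up to 0.8 px, about 2 mm, that I could not fully explain, so I corrected for half of it.

**Least certain:** the camera's downward tilt. I used 0.38 rad, but single edges of the small head gave 0.34 to 0.44, and the rear edge fitted worst. I put the error at about 0.03 rad in tilt and 2 to 5 mm in the viewing point. The lens position and the lens-to-cover distance come only from the pictures and were not checked any other way.

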